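# Clip the belt-tensioner arm onto its pivot stud

## Task

The arm of this belt tensioner sits on its pivot stud, pushed up by a wave spring, and an E-clip lies on it with its open side to the stud. Take the fork tool from its wooden rest, press the arm down with the fork, push the clip along the arm into the stud's groove until it snaps home, and seat it there with a firm push of about 15 N (10 to 20 N, for half a second); then put the tool back in its rest as you found it. Push the clip with the tool, not the fingers, keep the load on the clip and on the tensioner below about 20 N, and leave the other things on the bench alone.

Things in the scene. Friction and masses are not known exactly. Their poses are not given: they have to be found in the camera images.
- tool_grip (a point): Fork tool lying level in its rest: middle of the grip on its wooden handle, 46 mm above the bench, clear on both sides. x along the tool to the fork, z up. Handle from 70 mm behind this point to 22 mm ahead, 20 mm wide, 18 mm high, flat-sided; then a brass ferrule, a flat steel shank 14 mm wide and a fork head 40 mm wide. 0.12 kg, balances within 10 mm of this point.
- tool_ferrule (a point): Front face of the ferrule, 29.5 mm ahead of tool_grip. The blade is clamped here and stands out more or less: its notch wall lies 64 to 78 mm ahead of tool_grip, not known closer. The notch centres the clip's round back; two prongs, 31 mm apart, reach 15 mm ahead of the wall. Flat underside 3 mm below tool_grip; a lip 1 to 3 mm above it overhangs the notch by 2.5 mm.
- rest_centre (a point): Wooden tool rest, fixed to the bench: where tool_grip lies when the tool is in the rest. x along the tool to the fork, z up. A 136x60x10 mm board with two notched uprights, 58 mm behind this point (under the handle, notch 25 mm wide) and 45 mm ahead (under the 14 mm wide shank, notch 19 mm wide); the notch cheeks are 7 to 8 mm high.
- pivot_stud (a point): Grooved pivot stud of the belt tensioner (bolted to the bench): on its vertical axis, half-way up the groove, 51.3 mm above the bench. x: from the pivot to the idler roller 75 mm away, the direction in which the clip is to be pushed; z up. Stud 20 mm thick, groove 15 mm thick, 49 to 53.5 mm above the bench, stud's top 64 mm. Base plate 10 mm high, to 52 mm behind the axis.
- face_of_arm (a point): On the flat, oiled upper face of the tensioner's steel arm (friction about 0.2), 36 mm behind the stud's axis (on the clip's side), 10 mm from the arm's end; axes as pivot_stud. The arm is 8 mm thick and 50 mm wide here. Its face is 53 mm above the bench when free, 49 mm when pressed down onto its solid stop, which is level with the groove's lower wall.
- idler_arm (a joint): How far the arm is pressed down (m): 0 = floating up on its wave spring, 0.004 = down on its stop. The spring pushes back with 2 N at first and 4 N at the stop. With the clip home it stays held at about 0.003.
- clip_centre (a point): Loose spring-steel E-clip, 30 mm across, 3.5 mm thick: centre of its ring, half-way up. x points out of its open mouth. It lies on the arm about 18 mm before the stud's axis, mouth to the stud. With the arm 3 mm or more down it slides under the stud's end; its jaws spread from 12 mm before home (5 to 15 N at 7 to 11 mm); from 4 mm it jumps home. With the arm up it jams on the stud's end.
- pliers_blue: Bystander, to be left alone: cutting pliers with blue grips, 57x210x13 mm. Origin under its middle.
- nippers_steel: Bystander, to be left alone: plated steel nippers, 42x158x11 mm. Origin under its middle.
- punch_10: Bystander, to be left alone: thicker hollow punch, 17x109x17 mm. Origin under its middle.
- punch_6: Bystander, to be left alone: thinner hollow punch, 12x98x12 mm. Origin under its middle.
- wax_block: Bystander, to be left alone: yellow block of beeswax, 34x52x22 mm. Origin under its middle.
- mallet: Bystander, to be left alone: wooden mallet, 80x246x49 mm. Origin under its middle.
Mind the look-alikes: they are no part of the job. There is more than one size of the part that bears tool_grip; the job needs the largest.

How it is judged:
On the way, in this order (a step that is already met when the one before it is completed fails the run):
1. the fork tool is lifted out of its rest in the gripper (distance between tool_grip and rest_centre above 0.05 m and contact force between the fingers and fork_tool above 1 N), for 0.2 s.
2. the clip is snapped home in the stud's groove and seated there by a firm push of the fork tool (over 10 N) (horizontal distance between clip_centre and pivot_stud below 0.0015 m and z of clip_centre in the frame of pivot_stud between -0.0015 and 0.0015 m and contact force between fork_tool and clip above 10 N), for 0.3 s.
At the end, for the whole second after the job is handed in: The clip's centre is within 1.5 mm of the stud's axis and of the groove's mid-height, the arm stays held down by it (2 to 3.7 mm), and the fork tool lies at rest in its rest, within 12 mm and 0.1 rad of how it lay at first, right way up (horizontal distance between clip_centre and pivot_stud below 0.0015 m and z of clip_centre in the frame of pivot_stud between -0.0015 and 0.0015 m and value of joint idler_arm between 0.002 and 0.0037 m and distance between tool_grip and rest_centre below 0.012 m and angle between the x axis of tool_grip and the x axis of rest_centre, either way round below 0.1 rad and angle between tool_grip's own z axis and vertical below 0.15 rad and linear speed of each of fork_tool, clip below 0.01 m/s); the robot touches nothing.
It fails at once if the fork tool pushes the clip with more than 21 N (contact force between fork_tool and clip above 21 N).
It fails at once if the fork tool presses on the tensioner with more than 23 N (contact force between fork_tool and bracket above 23 N).
It fails at once if the fingers touch the clip (contact force between the fingers and clip above 0.3 N).
It fails at once if a bystander is moved by more than 20 mm (distance of any of pliers_blue, nippers_steel, punch_10, punch_6, wax_block, mallet from where it was at the start of the episode above 0.02 m).
It also fails if it takes over 69 s, if anything falls off the work surface, if the arm or the gripper's body presses on something with over 40 N, if the wrist force passes 120 N, or if a joint passes its speed limit or range.

## Robot

A 6-joint arm with a two-finger parallel gripper is mounted at the origin on a cart in front of the work surface, level with it; the furniture and walls round the work are solid. World frame = base frame: x ahead of the robot, y to its left, z up, the work surface at z = 0. Lengths are in m, angles in rad, forces in N, time in s.
With the tool pointing down it reaches from about 0.425 to 0.95 m from the base axis. Payload 3.5 kg.
Tool frame: the origin (TCP) lies at the very end of the fingers, on their centre line; the grasp point (between the pads) lies 19 mm behind it (ctrl.grip_point_offset is the distance from the TCP to the grasp point, in m); z points along the fingers, y is the line along which they close (so a half turn about z gives the same grasp; the last joint's range is limited). The gripper opens to 85 mm and grips with 20 to 120 N. Pads are 22 mm wide; open, the fingers measure 114 mm over their backs; the gripper's body (76 mm by 85 mm) begins 54 mm behind the grasp point. The pads swing forward as they close: fully open they stand 13 mm farther back than shut.
Start: joints at [-1.452, 0.286, 1.577, -0, 1.279, -0.15], TCP at [0.179, -0.651, 0.231] pointing down, gripper open.
Joint ranges: [-2.77, 2.77], [-0.9, 2.22], [0.21, 2.48], [-1.53, 4.67], [0.24, 2.81], [-2.84, 2.84]. Speed limits (rad/s): [2.79, 2.79, 3.14, 3.14, 3.14, 3.14].

## Interface

Orientations are given as a unit quaternion [x, y, z, w].
In Python, from plant import ctrl gives the robot as it stands. The module is installed in compiled form; this text tells all that it offers.
- The arm moves only by the shell command python3 -m pendant 'ROWS' [OPENING] [FORCE]. ROWS is JSON, a list of rows, each an object of numbers: "dx", "dy", "dz": the shift along the tool's x, y, z in cm; "twist": the turn about the tool's z in degrees. A call has 1 to 10 rows; each row is the pose to reach, as a shift and turn from the pose commanded when the call began, along the tool's axes at that moment; what a row does not reach only later rows make up. A row lasts 1/8 s, in which the tool goes at most 62.5 mm and 10.7 degrees, less where a joint would pass 70% of its speed; a pose out of reach is approached as far as the arm can. A call with a gripper value outside its range is refused whole. OPENING is the opening in per cent of the stroke, from 0 (shut) to 100 (fully open), set as the call begins (- or left out, the last holds). The fingers move at their own pace and stop on an object; FORCE is the grip in N (left out, the last holds). Time passes only in rows, so rows that repeat a pose let the fingers close. It gives the time, the measured TCP pose, the force, the opening and the grip force at its end, in the units of the state.
- ctrl.get_state(): the state, without advancing time (a new reading comes with each control period).
- ctrl.read_camera(name): name is "scene" or "side" or "wrist"; returns a dict with "img" (420x560x3 uint8, red, green, blue), "depth" (420x560 float32, m along the optical axis (not along the pixel's ray), 0 where there is no reading), "camera_matrix" (3x3 intrinsics, pixels), "xyz" and "rotation" of the camera in the world; the wrist camera has in their place "tool_from_camera" (4x4, takes a point from camera to tool coordinates, whose origin is the TCP and whose axes are the flange's). Camera axes: x right, y up, looking along -z (the intrinsics and any distortion apply to the point x, -y, -z); pixel columns grow to the right and rows downward; lengths in m; the calibration is good to about 2 mm. A picture is of the moment at which its call begins: read the wrist's pose just before it.
- ctrl.sign_off(): hands the job in; it is judged then, once.
The state is a dict: "time": time; "qpos": joint angles; "dq": joint speeds; "joint_efforts": joint torques, N m; "eef_pos": TCP position; "tcp_rot": TCP orientation; "contact_force": force on the tool from outside, world axes, zero at the start; "wrist_torque": the same for the moment, N m; "opening": opening from 0.0 (shut) to 1.0 (fully open); "finger_force": force on a finger pad.
Only numpy, scipy, OpenCV 4.12 (cv2) and the standard library are available. Lean on these libraries where they do the work, as an engineer would, in place of code of your own. Each camera call takes 0.05 s, during which the arm holds its last target. There are 200 camera calls.

## Working session

There is one attempt and no reset: what is moved stays moved. The work goes in short steps, Python scripts to look and compute and a shell command to move; the robot and the scene stay as the last step left them, time stands still between calls to the robot, and variables do not carry over. Pictures are saved under pics/ and viewed, at most 12 in all, crops included, and the job is handed in when it is done.

```bash
mkdir -p pics; cat > h.py <<'E'
import numpy as np, cv2
from scipy.spatial.transform import Rotation as R
from plant import ctrl
def shot(name):
    s=ctrl.get_state(); c=ctrl.read_camera(name)
    if name=="wrist":
        T=np.eye(4); T[:3,:3]=R.from_quat(s["tcp_rot"]).as_matrix(); T[:3,3]=s["eef_pos"]
        M=T@np.array(c["tool_from_camera"])
    else:
        M=np.eye(4); r=np.array(c["rotation"]); M[:3,:3]=r if r.shape==(3,3) else R.from_quat(r).as_matrix(); M[:3,3]=c["xyz"]
    d=c["depth"]; K=np.array(c["camera_matrix"])
    v,u=np.mgrid[0:d.shape[0],0:d.shape[1]]
    P=np.stack([(u-K[0,2])/K[0,0]*d,-(v-K[1,2])/K[1,1]*d,-d],-1)@M[:3,:3].T+M[:3,3]
    P[d==0]=np.nan
    return c["img"],P,M,K
def save(n,img,f=1):
    cv2.imwrite("pics/"+n,cv2.resize(img[:,:,::-1],None,fx=f,fy=f))
E
python3 - <<'E'
from h import *
c=ctrl.read_camera("scene"); print({k:(v if k not in("img","depth") else 0) for k,v in c.items()})
for n in("scene","side"):
    i,P,M,K=shot(n); save(n+"0.png",i,1.4); np.save(n+"0.npy",P)
    print(n,M[:3,3])
print(ctrl.get_state(),ctrl.grip_point_offset)
E
```

```text
{'img': 0, 'depth': 0, 'camera_matrix': array([[415.36401792,   0.        , 284.85364609],
       [  0.        , 415.36401792, 212.81223378],
       [  0.        ,   0.        ,   1.        ]]), 'xyz': array([0.01821305, 0.89470722, 0.58771683]), 'rotation': array([-0.15357981,  0.50691993,  0.80525814, -0.26646716])}
scene [0.01821305 0.89470722 0.58771683]
side [ 0.35418014 -1.09697549  0.8855003 ]
{'time': 0.15, 'qpos': array([-1.45202550e+00,  2.87026835e-01,  1.57783562e+00,  3.89229104e-06,
        1.27861477e+00, -1.50037133e-01]), 'dq': array([-0.00094282, -0.00287632, -0.00467528, -0.00057039, -0.00109302,
        0.00097158]), 'joint_efforts': array([ 9.73361821e-04, -4.06603038e+01, -2.93142307e+01, -1.78386217e-04,
        3.97240045e-03, -8.16604171e-06]), 'eef_pos': array([ 0.17921201, -0.65024373,  0.23022458]), 'tcp_rot': array([ 9.90981009e-01,  1.33999074e-01,  1.65931896e-05, -9.42140613e-04]), 'contact_force': array([-0.08026495,  0.35774364, -1.30657064]), 'wrist_torque': array([ 0.00621583,  0.02268438, -0.03307208]), 'finger_force': 0.0, 'opening': 0.9979441652504847} 0.0187
```

View pics/scene0.png

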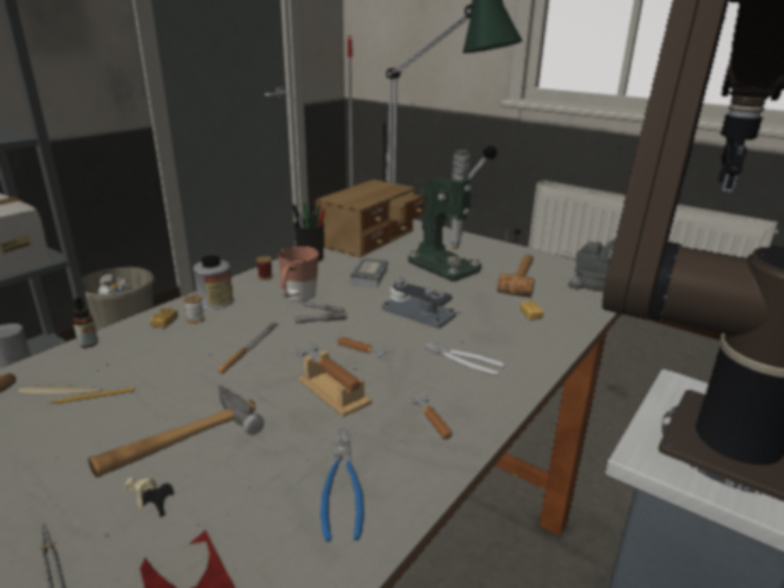

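View pics/side0.png

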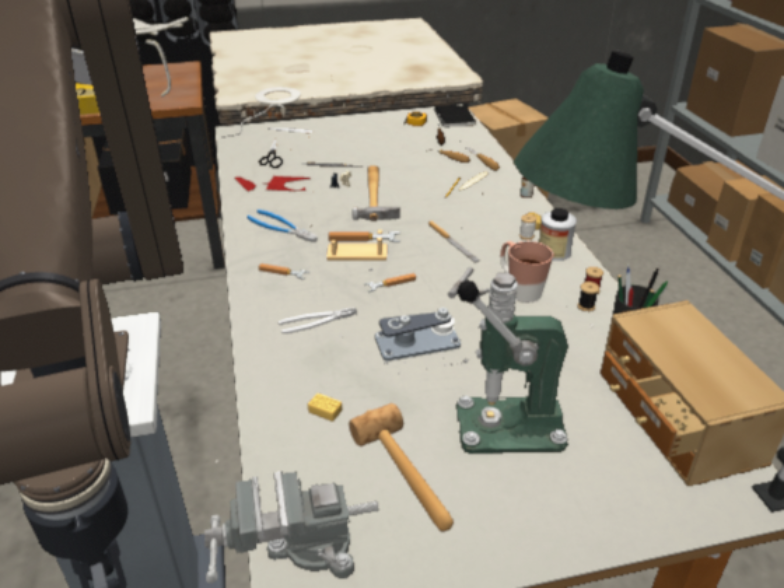

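The scene and side views show the rest with the fork tool (side pic (360,238)), with the fork pointing away from the robot. The tensioner is at (415,330) in the side view, with its stud near (405,335) and its roller near (440,322). The smaller fork tools lie loose on the bench.

```bash
python3 - <<'E'
from h import *
P=np.load("side0.npy")
for n,(u,v) in dict(gripL=(335,236),gripR=(368,236),fork=(385,237),arm=(405,328),armL=(385,322),stud=(405,318),roller=(443,322),press=(495,380)).items():
    print(n,np.round(P[int(v/1.4),int(u/1.4)],3))
i=cv2.imread("pics/side0.png")
cv2.imwrite("pics/crop0.png",cv2.resize(i[200:370,300:500],None,fx=4,fy=3.5)[:600])
E
```

```text
gripL [0.535 0.279 0.053]
gripR [0.606 0.266 0.051]
fork [0.646 0.258 0.046]
arm [ 0.608 -0.08   0.053]
armL [ 0.576 -0.054  0.052]
stud [ 0.612 -0.061  0.062]
roller [ 0.682 -0.077  0.051]
press [ 0.692 -0.321  0.121]
```

View pics/crop0.png

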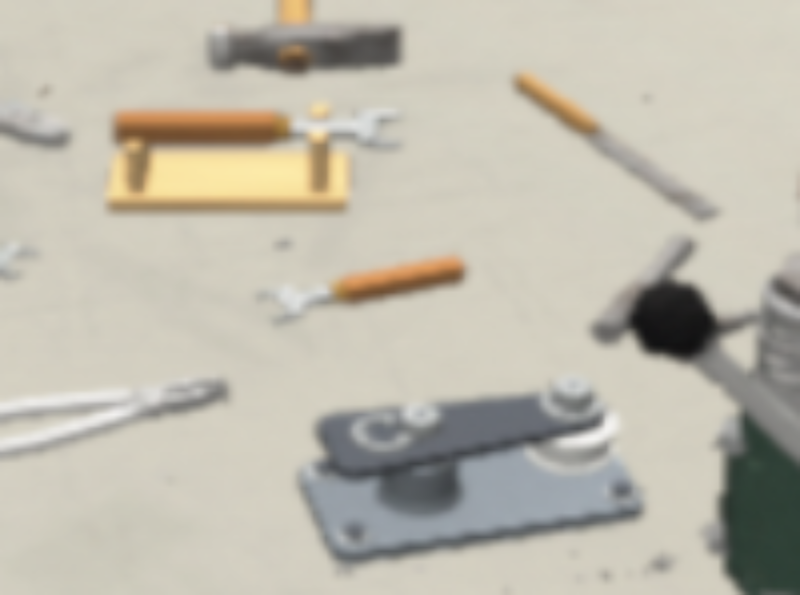

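```bash
cat >> h.py <<'E'
def go(x,y,z,yaw):
    "print shift/turn to reach TCP pose (yaw of tool x axis, deg), from measured pose"
    s=ctrl.get_state(); r=R.from_quat(s["tcp_rot"]).as_matrix()
    d=r.T@(np.array([x,y,z])-s["eef_pos"])*100
    y0=np.degrees(np.arctan2(r[1,0],r[0,0]))
    print("at",np.round(s["eef_pos"],4),"yaw",round(y0,2),"-> dx dy dz",np.round(d,2),"twist",round(y0-yaw,2),"dist",np.linalg.norm(d))
E
python3 -c "
from h import *
go(.42,-.25,.33,-10);go(.52,-.07,.33,-10)
print(ctrl.read_camera('wrist')['tool_from_camera'])"
```

```text
at [ 0.1792 -0.6502  0.2302] yaw 15.4 -> dx dy dz [ 33.85 -32.21  -9.91] twist 25.4 dist 47.762855300086834
at [ 0.1792 -0.6502  0.2302] yaw 15.4 -> dx dy dz [ 48.27 -46.91  -9.88] twist 25.4 dist 68.02752207246925
[[-9.68668316e-05  9.52482153e-01  3.04594385e-01  7.80497874e-02]
 [ 9.99999382e-01 -2.45201182e-04  1.08477549e-03  5.46659382e-05]
 [ 1.10791619e-03  3.04594301e-01 -9.52481540e-01 -1.43045115e-01]
 [ 0.00000000e+00  0.00000000e+00  0.00000000e+00  1.00000000e+00]]
```

```bash
python3 -c "
from h import *
P=np.load('side0.npy')
for u,v in ((585,70),(530,150),(585,190),(630,190),(640,110),(700,140),(505,285),(470,290)): print(u,v,np.round(P[int(v/1.4),int(u/1.4)],3))
"
python3 -m pendant '[{"dx":4.8,"dy":-4.7,"dz":-1,"twist":2.5},{"dx":9.6,"dy":-9.4,"dz":-2,"twist":5},{"dx":14.4,"dy":-14,"dz":-3,"twist":7.5},{"dx":18,"dy":-18,"dz":-4,"twist":10},{"dx":22,"dy":-22,"dz":-5,"twist":13},{"dx":26,"dy":-26,"dz":-6,"twist":16},{"dx":30,"dy":-30,"dz":-7,"twist":18},{"dx":34,"dy":-33,"dz":-7,"twist":21},{"dx":38,"dy":-37,"dz":-7,"twist":23},{"dx":42,"dy":-41,"dz":-7,"twist":25.4}]' 50
```

```text
585 70 [ 0.709 -0.427  0.64 ]
530 150 [ 0.655 -0.436  0.562]
585 190 [ 0.69  -0.501  0.543]
630 190 [ 0.748 -0.493  0.532]
640 110 [ 0.763 -0.457  0.604]
700 140 [ 0.85  -0.449  0.558]
505 285 [ 0.692 -0.321  0.302]
470 290 [ 0.633 -0.34   0.315]
time: 1.45
eef_pos: [0.4759, -0.1422, 0.3014]
tcp_rot: [0.996, -0.088, 0.0, 0.0]
contact_force: [0.5, -0.7, -0.6]
opening: 0.498
finger_force: 0.0
```

```bash
python3 -c "
from h import *
go(.605,-.075,.27,-10)"
python3 -m pendant '[{"dx":5,"dy":-2.5,"dz":1},{"dx":10,"dy":-5,"dz":2},{"dx":11.5,"dy":-8.5,"dz":3},{"dx":11.5,"dy":-8.9,"dz":3},{"dx":11.5,"dy":-8.9,"dz":3}]'
python3 - <<'E'
from h import *
go(.605,-.075,.27,-10)
i,P,M,K=shot("wrist"); save("w1.png",i,1.4); np.save("w1.npy",P); np.save("w1M.npy",M)
E
```

```text
at [ 0.4759 -0.1422  0.3014] yaw -10.09 -> dx dy dz [11.53 -8.88  3.14] twist -0.09 dist 14.891401556739867
at [ 0.4759 -0.1422  0.3014] yaw -10.09 -> dx dy dz [11.53 -8.88  3.14] twist -0.09 dist 14.891401556739867$[0]: bad value
```

View pics/w1.png

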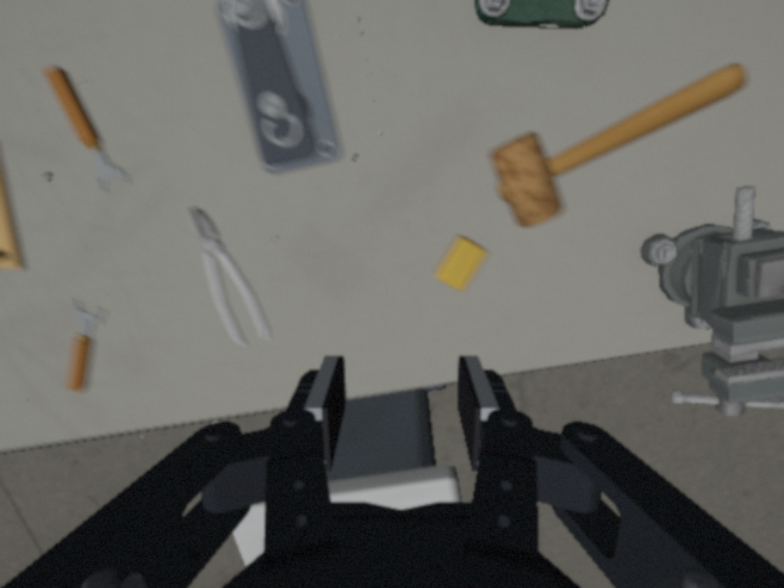

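The view is from the old pose, because the move was refused, probably for the missing "twist" key. It shows the tensioner at (280,100), with the clip and stud at (280,120) and the rest at the far left. I'll retry with all the keys given.

```bash

python3 -m pendant '[{"dx":5,"dy":-2.5,"dz":1,"twist":0},{"dx":10,"dy":-5,"dz":2,"twist":0},{"dx":11.5,"dy":-8.5,"dz":3,"twist":0},{"dx":11.5,"dy":-8.9,"dz":3,"twist":0},{"dx":11.5,"dy":-8.9,"dz":3,"twist":0},{"dx":11.5,"dy":-8.9,"dz":3,"twist":0}]'
python3 - <<'E'
from h import *
go(.605,-.075,.27,-10)
i,P,M,K=shot("wrist"); save("w2.png",i,1.4); np.save("w2.npy",P); np.save("w2M.npy",M);np.save("K.npy",K)
E
```

```text
time: 2.25
eef_pos: [0.6036, -0.0772, 0.2721]
tcp_rot: [0.996, -0.088, 0.001, 0.0]
contact_force: [0.4, 0.6, 1.1]
opening: 0.495
finger_force: 0.0
at [ 0.6036 -0.0772  0.2721] yaw -10.06 -> dx dy dz [ 0.1  -0.24  0.21] twist -0.06 dist 0.3304092931947586
```

View pics/w2.png

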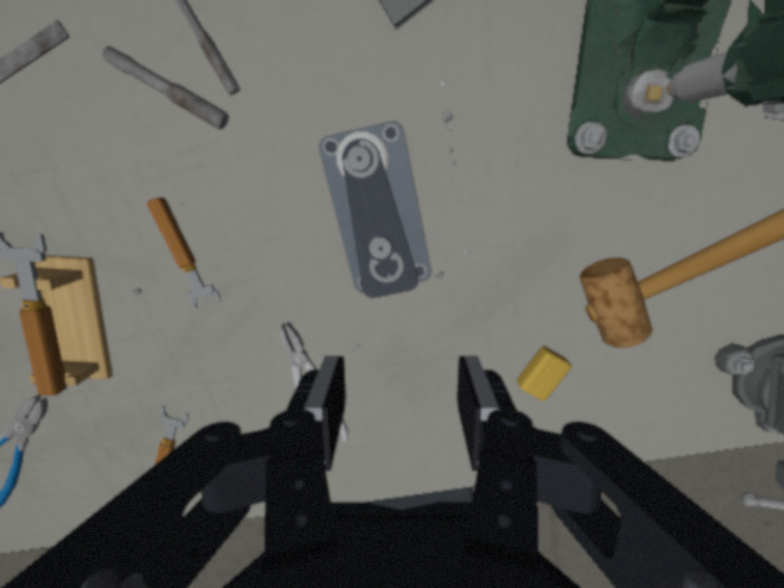

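The wrist view, in picture pixels, shows the stud at (380,248), the clip at (386,266) and the roller at (358,158). The rest with the tool is at (40,310), with its fork pointing up in the picture.

```bash
python3 - <<'E'
from h import *
P=np.load("w2.npy");M=np.load("w2M.npy");K=np.load("K.npy")
def ray(u,v,z):
    d=M[:3,:3]@np.array([(u/1.4-K[0,2])/K[0,0],-(v/1.4-K[1,2])/K[1,1],-1]); return M[:3,3]+d*(z-M[2,3])/d[2]
for n,u,v,z in (("stud",380,248,.064),("clip",386,266,.055),("roller",358,158,.06),("rollerrim",360,160,.05)): print(n,ray(u,v,z).round(4),P[int(v/1.4),int(u/1.4)].round(4))
img=cv2.imread("pics/w2.png")
Z=P[...,2]; print("bench z",np.nanmedian(Z[200:230,90:110]))
near=np.hypot(P[...,0]-.61,P[...,1]+.065)<.05
m=near&(Z>.0595); print("stud top",m.sum(),np.nanmean(P[m],0), np.nanmax(Z[near]))
m=near&(Z>.049)&(Z<.056); print("arm z",np.nanmedian(Z[m]))
c=cv2.resize(img[100:320,300:460],None,fx=3.6,fy=2.7*1.0) if 0 else cv2.resize(img[110:310,300:460],None,fx=3,fy=3)
t=cv2.resize(img[190:410,0:120],None,fx=2.7272,fy=2.7272)
cv2.imwrite("pics/w2c.png",np.hstack([c,t]))
print(c.shape,t.shape)
E
```

```text
stud [ 0.6142 -0.0607  0.064 ] [ 0.6143 -0.0601  0.0635]
clip [ 0.5956 -0.0621  0.055 ] [ 0.5955 -0.0611  0.0542]
roller [ 0.6895 -0.0568  0.06  ] [ 0.6902 -0.0571  0.0697]
rollerrim [ 0.6879 -0.0571  0.05  ] [ 0.6878 -0.0588  0.0692]
bench z 0.0009707452087056867
stud top 32916 [ 0.61673956 -0.06244955  0.34234223] 0.3718525761284729
arm z 0.05355857701884634
(600, 480, 3) (600, 327, 3)
```

View pics/w2c.png

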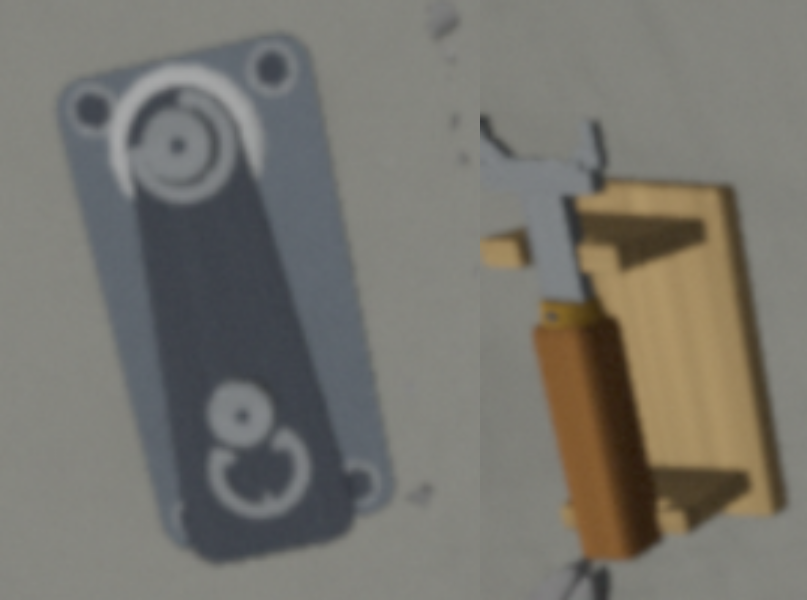

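```bash
python3 - <<'E'
from h import *
M=np.load("w2M.npy");K=np.load("K.npy")
def ray(u,v,z):
    u=u/3+300;v=v/3+110
    d=M[:3,:3]@np.array([(u/1.4-K[0,2])/K[0,0],-(v/1.4-K[1,2])/K[1,1],-1]); return M[:3,3]+d*(z-M[2,3])/d[2]
ang=lambda a,b:np.degrees(np.arctan2(*(b-a)[1::-1]))
s=ray(241,413,.064);r=ray(178,146,.066);c=ray(259,473,.055)
tr,tl,br=ray(272,68,.01),ray(93,108,.01),ray(363,483,.01)
print(s,r,c); print("axis",ang(s,r),np.linalg.norm((r-s)[:2]),"clip-stud",ang(c,s),np.linalg.norm((c-s)[:2]),"holes",ang(br,tr),ang(tr,tl)-90)
print("edges",ang(ray(385,480,.01),ray(310,60,.01)),ang(ray(165,520,.01),ray(62,110,.01)))
go(.605,.267,.27,-10)
E
python3 -m pendant '[{"dx":-1,"dy":-6,"dz":0,"twist":0},{"dx":-2,"dy":-12,"dz":0,"twist":0},{"dx":-3,"dy":-18,"dz":0,"twist":0},{"dx":-4,"dy":-24,"dz":0,"twist":0},{"dx":-5,"dy":-30,"dz":0,"twist":0},{"dx":-5.8,"dy":-34,"dz":0,"twist":0},{"dx":-5.8,"dy":-34,"dz":0,"twist":0},{"dx":-5.8,"dy":-34,"dz":0,"twist":0}]'
python3 - <<'E'
from h import *
go(.605,.267,.27,-10)
i,P,M,K=shot("wrist"); np.save("w3.npy",P); np.save("w3M.npy",M)
c=i[:300,130:430]; save("w3.png",c,2)
E
```

```text
[ 0.61441105 -0.06100569  0.064     ] [ 0.68862649 -0.05830284  0.066     ] [ 0.59399877 -0.0620888   0.055     ]
axis 2.0857253885531817 0.07426464036176907 clip-stud 3.037369132799079 0.020440993803230733 holes 2.7517728134704904 1.6984107730571054
edges 0.8882713579994373 1.6759903951817734
at [ 0.6037 -0.0772  0.2722] yaw -10.07 -> dx dy dz [ -5.89 -33.91   0.2 ] twist -0.07 dist 34.422972425482186
time: 3.3
eef_pos: [0.6061, 0.2675, 0.2716]
tcp_rot: [0.996, -0.088, 0.0, 0.0]
contact_force: [0.6, -0.7, -0.5]
opening: 0.501
finger_force: 0.0
at [0.6061 0.2675 0.2716] yaw -10.04 -> dx dy dz [-0.1   0.07  0.16] twist -0.04 dist 0.20608475218792247
```

View pics/w3.png

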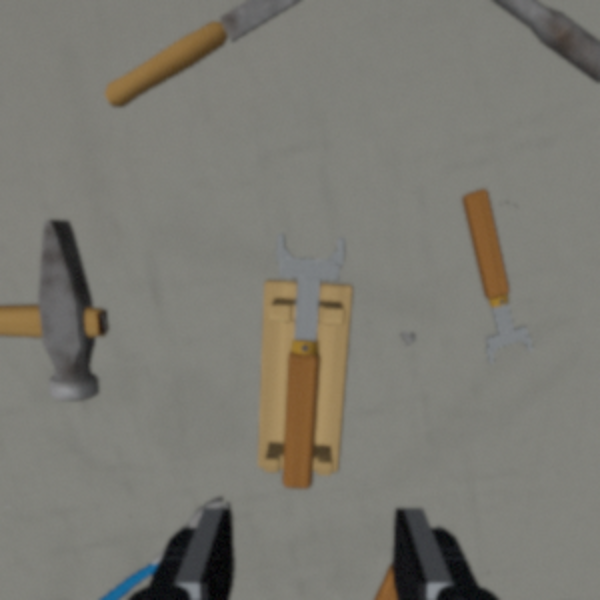

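The tool lies in the rest: handle rear at (297,487), ferrule front at (305,341), notch wall at about (312,263) and prong tips at (283,236) and (342,240).

```bash
python3 - <<'E'
from h import *
M=np.load("w3M.npy");K=np.load("K.npy");P=np.load("w3.npy")
def ray(u,v,z):
    u=u/2+130;v=v/2
    d=M[:3,:3]@np.array([(u-K[0,2])/K[0,0],-(v-K[1,2])/K[1,1],-1]); return M[:3,3]+d*(z-M[2,3])/d[2]
ang=lambda a,b:np.degrees(np.arctan2(*(b-a)[1::-1]))
rear=ray(297,486,.055);hf=ray(304,355,.055);fe=ray(304.5,341,.052);t1=ray(283,236,.047);t2=ray(342,240,.047);wall=ray(312,263,.047)
print(rear,hf,fe,t1,t2,wall)
print("axis",ang(rear,hf),ang(rear,(t1+t2)/2),ang(t2,t1)-90,"rear-handlefront",np.linalg.norm((hf-rear)[:2]),"rear-ferr",np.linalg.norm((fe-rear)[:2]),"rear-wall",np.linalg.norm((wall-rear)[:2]),"rear-tips",np.linalg.norm(((t1+t2)/2-rear)[:2]))
for q in((262,283),(352,287),(261,469),(337,472)): print(ray(*q,.01))
print("board",ang(ray(261,469,.01),ray(262,283,.01)),ang(ray(337,472,.01),ray(352,287,.01)))
for u,v in((302,420),(304,348),(308,310),(310,270)): print(P[int(v/2),int(u/2)+130])
E
```

```text
[0.52662141 0.29231386 0.055     ] [0.61221163 0.27205686 0.055     ] [0.62017951 0.27034023 0.052     ] [0.68319068 0.27192868 0.047     ] [0.67484863 0.23785637 0.047     ] [0.66494264 0.25770887 0.047     ]
axis -13.315423401183073 -13.796004202229403 -13.757304594113137 rear-handlefront 0.08795471192429158 rear-ferr 0.09610389399872907 rear-wall 0.14258424644022918 rear-tips 0.15692540045245482
[0.65623341 0.29323498 0.01      ]
[0.64316499 0.23445982 0.01      ]
[0.52509043 0.3207565  0.01      ]
[0.51298799 0.26601142 0.01      ]
board -11.852036001170617 -13.62430842225372
[0.57116161 0.28080853 0.05522148]
[0.61670518 0.27122347 0.05612654]
[0.63828512 0.26490681 0.05073142]
[0.66126866 0.25957356 0.04929708]
```

```bash
python3 -c "
from h import *
go(.591,.277,.027,-13.6)"

```

```text
at [0.6062 0.2672 0.2716] yaw -10.09 -> dx dy dz [-1.68 -0.71 24.46] twist 3.51 dist 24.531485039784116
```

```bash

python3 -m pendant '[{"dx":-0.8,"dy":-0.4,"dz":5,"twist":2},{"dx":-1.7,"dy":-0.7,"dz":10,"twist":3.5},{"dx":-1.7,"dy":-0.7,"dz":14.5,"twist":3.5},{"dx":-1.7,"dy":-0.7,"dz":18.5,"twist":3.5},{"dx":-1.7,"dy":-0.7,"dz":22,"twist":3.5},{"dx":-1.7,"dy":-0.7,"dz":24.4,"twist":3.5},{"dx":-1.7,"dy":-0.7,"dz":24.4,"twist":3.5}]' 70
python3 -c "
from h import *
go(.591,.277,.027,-13.6)"
python3 -m pendant '[{"dx":0,"dy":0,"dz":0,"twist":0},{"dx":0,"dy":0,"dz":0,"twist":0},{"dx":0,"dy":0,"dz":0,"twist":0},{"dx":0,"dy":0,"dz":0,"twist":0},{"dx":0,"dy":0,"dz":0,"twist":0},{"dx":0,"dy":0,"dz":0,"twist":0},{"dx":0,"dy":0,"dz":0,"twist":0},{"dx":0,"dy":0,"dz":0,"twist":0}]' 0 90
python3 - <<'E'
from h import *
print(ctrl.get_state())
i,P,M,K=shot("wrist"); save("w4.png",i)
E
```

```text
time: 4.22
eef_pos: [0.589, 0.2762, 0.025]
tcp_rot: [0.993, -0.119, -0.002, 0.001]
contact_force: [0.2, -0.3, 0.3]
opening: 0.696
finger_force: 0.0
at [0.589  0.2762 0.025 ] yaw -13.63 -> dx dy dz [ 0.18 -0.12 -0.21] twist -0.03 dist 0.2959102396483347
time: 5.22
eef_pos: [0.5919, 0.2787, 0.0297]
tcp_rot: [0.993, -0.118, 0.002, -0.0]
contact_force: [0.0, -1.3, 6.0]
opening: 0.218
finger_force: 88.6
{'time': 5.225, 'qpos': array([ 2.85423472e-01,  4.63545910e-01,  1.74542663e+00, -6.32641380e-04,
        9.29206408e-01,  2.09220342e+00]), 'dq': array([ 0.00228683, -0.00093119,  0.00083752,  0.00151316, -0.00028029,
        0.00082292]), 'joint_efforts': array([  0.84017973, -38.3056891 , -21.96498334,   0.19274997,
        -0.23128361,  -0.08411657]), 'eef_pos': array([0.59194787, 0.2787211 , 0.02965096]), 'tcp_rot': array([ 9.93067776e-01, -1.17530480e-01,  1.66944570e-03, -4.36672564e-04]), 'contact_force': array([ 5.06185081e-03, -1.28521232e+00,  6.04407912e+00]), 'wrist_torque': array([-0.22501438,  0.10641521, -0.03849632]), 'finger_force': 88.57940196990967, 'opening': 0.21828961737036678}
```

View pics/w4.png

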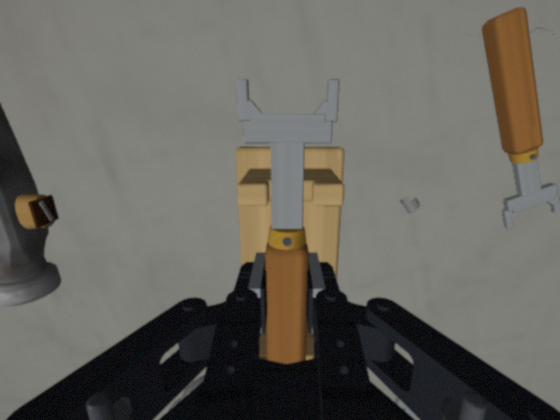

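The tool is in the grip and centred. The ferrule front is at (287,230), the lip edge at (287,114), and the prong tips at (243,80) and (333,80).

```bash
python3 - <<'E'
from h import *
K=np.load("K.npy"); c=ctrl.read_camera("wrist"); T=np.array(c["tool_from_camera"])
def ray(u,v,zt): # tool-frame z
    d=T[:3,:3]@np.array([(u-K[0,2])/K[0,0],-(v-K[1,2])/K[1,1],-1]); return (T[:3,3]+d*(zt-T[2,3])/d[2])*1000
z=lambda h: .0297-h
for n,u,v,h in(("ferr",287,230,.052),("ferrb",287,249,.054),("lip",287,114,.049),("tipL",243,80,.047),("tipR",333,80,.047),("tipLlow",243,80,.043),("shank",286,200,.047)): print(n,ray(u,v,z(h)).round(1))
s=c["depth"]; print(s[100,287],s[120,287],s[100,260])
E
```

```text
ferr [ 30.3   0.3 -22.3]
ferrb [ 22.1   0.3 -24.3]
lip [ 78.6   0.3 -19.3]
tipL [ 91.2 -16.9 -17.3]
tipR [ 91.2  18.2 -17.3]
tipLlow [ 91.6 -17.5 -13.3]
shank [ 42.5  -0.1 -17.3]
0.16268764 0.117753506 0.16158041
```

```bash

python3 -m pendant '[{"dx":0,"dy":0,"dz":-1,"twist":0},{"dx":0,"dy":0,"dz":-3,"twist":0},{"dx":0,"dy":0,"dz":-6,"twist":0},{"dx":0,"dy":0,"dz":-9,"twist":0},{"dx":0,"dy":0,"dz":-10,"twist":0},{"dx":0,"dy":0,"dz":-10,"twist":0},{"dx":0,"dy":0,"dz":-10,"twist":0}]'
python3 -c "
from h import *
u=np.array([.9994,.0349]);p=np.array([.6144,-.0610])-.1303*u;print(p)
go(*p,.09,2)"
```

```text
time: 6.2
eef_pos: [0.5894, 0.2782, 0.1257]
tcp_rot: [0.993, -0.118, -0.001, 0.001]
contact_force: [0.6, 0.3, -1.3]
opening: 0.22
finger_force: 87.9
[ 0.48417818 -0.06554747]
at [0.5894 0.2782 0.1257] yaw -13.5 -> dx dy dz [-2.2  35.88  3.62] twist -15.5 dist 36.12768670409262
```

```bash

python3 -m pendant '[{"dx":-0.4,"dy":5.5,"dz":0,"twist":-2},{"dx":-0.8,"dy":11,"dz":0,"twist":-4},{"dx":-1.2,"dy":16.5,"dz":0,"twist":-6},{"dx":-1.6,"dy":22,"dz":0,"twist":-9},{"dx":-2,"dy":27,"dz":0,"twist":-12},{"dx":-2.2,"dy":32,"dz":0,"twist":-14},{"dx":-2.2,"dy":35.9,"dz":1,"twist":-15.5},{"dx":-2.2,"dy":35.9,"dz":3,"twist":-15.5},{"dx":-2.2,"dy":35.9,"dz":3.6,"twist":-15.5},{"dx":-2.2,"dy":35.9,"dz":3.6,"twist":-15.5}]'
python3 - <<'E'
from h import *
go(.4842,-.0655,.0467,2)
i,P,M,K=shot("wrist"); save("w5.png",i,1.4); np.save("w5M.npy",M); np.save("w5.npy",P)
print(ctrl.get_state()["contact_force"])
E
```

```text
time: 7.45
eef_pos: [0.4845, -0.0649, 0.0903]
tcp_rot: [1.0, 0.018, -0.001, -0.001]
contact_force: [0.2, -0.3, -1.7]
opening: 0.216
finger_force: 88.2
at [ 0.4845 -0.0649  0.0903] yaw 2.03 -> dx dy dz [-0.02  0.07  4.36] twist 0.03 dist 4.358298550182198
[-0.41299445  0.34851602 -1.13597791]
```

View pics/w5.png

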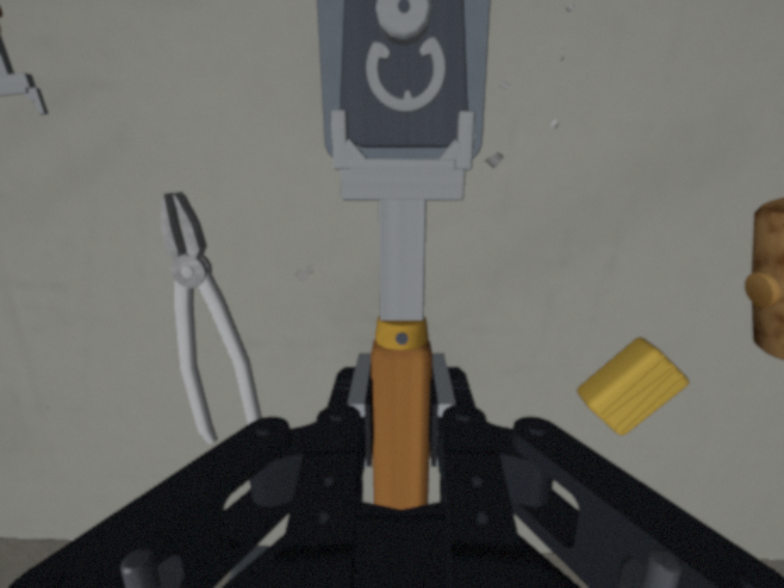

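The fork centre is at column 402, the clip centre at (405,76) with its back edge at (406,109), and the stud at (403,8), so the tool is well aligned and has not moved in the grip.

```bash
python3 - <<'E'
from h import *
K=np.load("K.npy"); T=np.array(ctrl.read_camera("wrist")["tool_from_camera"]); H=ctrl.get_state()["eef_pos"][2]
def ray(u,v,h,b=H):
    u/=1.4;v/=1.4;zt=b-h
    d=T[:3,:3]@np.array([(u-K[0,2])/K[0,0],-(v-K[1,2])/K[1,1],-1]); return (T[:3,3]+d*(zt-T[2,3])/d[2])*1000
print("clip",ray(405,76,.0565),"back",ray(406,109,.0565),"stud",ray(403,8,.064))
print("tips",ray(338,112,.047,.0297),ray(466,112,.047,.0297),"arm end",ray(405,148,.053))
print("inner",ray(346,120,.047,.0297),ray(459,120,.047,.0297))
E
```

```text
clip [109.49824632   1.52243994  35.07841178] back [97.79739503  1.95259404 35.07841178] stud [129.79594667   0.68944338  27.57841178]
tips [ 91.23119358 -17.57043623 -17.3       ] [ 91.22277867  18.15647574 -17.3       ] arm end [83.38113514  1.63155022 38.57841178]
inner [ 89.1637548  -15.42009871 -17.3       ] [ 89.15697437  16.29164994 -17.3       ]
```

```bash

python3 -m pendant '[{"dx":0.3,"dy":0.1,"dz":2,"twist":0},{"dx":0.3,"dy":0.1,"dz":4,"twist":0},{"dx":0.3,"dy":0.1,"dz":4.8,"twist":0},{"dx":0.3,"dy":0.1,"dz":5,"twist":0},{"dx":0.3,"dy":0.1,"dz":5,"twist":0},{"dx":0.3,"dy":0.1,"dz":5,"twist":0}]'
python3 -m pendant '[{"dx":0,"dy":0,"dz":0.1,"twist":0},{"dx":0,"dy":0,"dz":0.2,"twist":0},{"dx":0,"dy":0,"dz":0.2,"twist":0},{"dx":0,"dy":0,"dz":0.2,"twist":0}]'
python3 -m pendant '[{"dx":0,"dy":0,"dz":0.1,"twist":0},{"dx":0,"dy":0,"dz":0.2,"twist":0},{"dx":0,"dy":0,"dz":0.2,"twist":0},{"dx":0,"dy":0,"dz":0.2,"twist":0}]'
```

```text
time: 8.3
eef_pos: [0.4889, -0.0665, 0.0421]
tcp_rot: [1.0, 0.017, 0.001, 0.0]
contact_force: [0.8, -0.7, -1.7]
opening: 0.214
finger_force: 88.2
time: 8.8
eef_pos: [0.4884, -0.0664, 0.0395]
tcp_rot: [1.0, 0.017, 0.0, 0.0]
contact_force: [-0.6, 0.5, -0.2]
opening: 0.218
finger_force: 88.3
time: 9.3
eef_pos: [0.4885, -0.0664, 0.0375]
tcp_rot: [1.0, 0.017, 0.0, 0.0]
contact_force: [-0.7, 0.5, 0.3]
opening: 0.215
finger_force: 88.4
```

```bash

python3 -m pendant '[{"dx":0,"dy":0,"dz":0.1,"twist":0},{"dx":0,"dy":0,"dz":0.2,"twist":0},{"dx":0,"dy":0,"dz":0.2,"twist":0},{"dx":0,"dy":0,"dz":0.2,"twist":0}]'
python3 -m pendant '[{"dx":0,"dy":0,"dz":0.1,"twist":0},{"dx":0,"dy":0,"dz":0.2,"twist":0},{"dx":0,"dy":0,"dz":0.2,"twist":0},{"dx":0,"dy":0,"dz":0.2,"twist":0}]'
```

```text
time: 9.8
eef_pos: [0.4885, -0.0664, 0.0355]
tcp_rot: [1.0, 0.017, 0.0, 0.0]
contact_force: [0.1, 0.1, 1.8]
opening: 0.215
finger_force: 88.5
time: 10.3
eef_pos: [0.4886, -0.0665, 0.0341]
tcp_rot: [1.0, 0.018, 0.0, 0.0]
contact_force: [-2.3, 0.4, 6.1]
opening: 0.219
finger_force: 89.4
```

```bash

python3 -m pendant '[{"dx":0.2,"dy":0,"dz":0,"twist":0},{"dx":0.5,"dy":0,"dz":0,"twist":0},{"dx":0.8,"dy":0,"dz":0,"twist":0},{"dx":1.1,"dy":0,"dz":0,"twist":0},{"dx":1.3,"dy":0,"dz":0,"twist":0},{"dx":1.3,"dy":0,"dz":0,"twist":0}]'
python3 -m pendant '[{"dx":0.1,"dy":0,"dz":0,"twist":0},{"dx":0.3,"dy":0,"dz":0,"twist":0},{"dx":0.5,"dy":0,"dz":0,"twist":0},{"dx":0.5,"dy":0,"dz":0,"twist":0}]'
python3 - <<'E'
from h import *
i,P,M,K=shot("wrist"); save("w6.png",i[:250,100:460],2)
E
```

```text
time: 11.05
eef_pos: [0.5021, -0.0662, 0.0344]
tcp_rot: [1.0, 0.018, 0.001, 0.0]
contact_force: [-2.2, 0.0, 7.6]
opening: 0.214
finger_force: 89.4
time: 11.55
eef_pos: [0.507, -0.066, 0.0345]
tcp_rot: [1.0, 0.018, 0.001, 0.0]
contact_force: [-2.7, -0.1, 7.7]
opening: 0.216
finger_force: 89.4
```

View pics/w6.png

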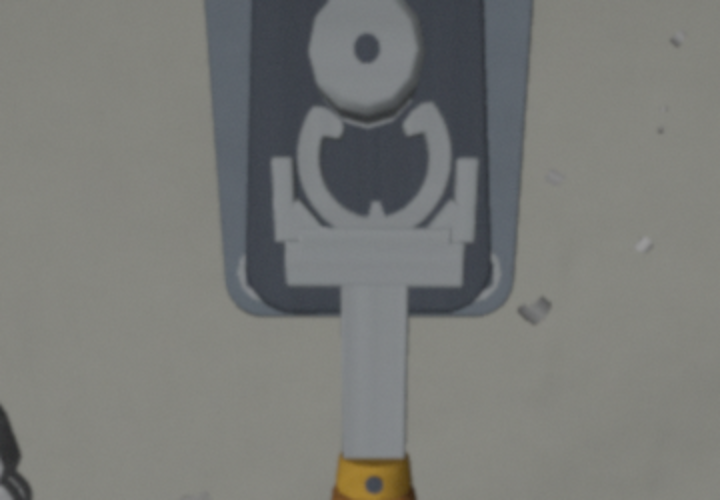

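The fork is behind the clip, with the clip's back in the notch under the lip. The jaws are at the stud, with the clip about 16 mm before home.

```bash

python3 -m pendant '[{"dx":0.1,"dy":0,"dz":0,"twist":0},{"dx":0.2,"dy":0,"dz":0,"twist":0},{"dx":0.3,"dy":0,"dz":0,"twist":0},{"dx":0.3,"dy":0,"dz":0,"twist":0}]'
python3 -m pendant '[{"dx":0.1,"dy":0,"dz":0,"twist":0},{"dx":0.2,"dy":0,"dz":0,"twist":0},{"dx":0.3,"dy":0,"dz":0,"twist":0},{"dx":0.3,"dy":0,"dz":0,"twist":0}]'
```

```text
time: 12.1
eef_pos: [0.5098, -0.0659, 0.0345]
tcp_rot: [1.0, 0.018, 0.0, 0.0]
contact_force: [-2.7, 0.4, 9.3]
opening: 0.218
finger_force: 89.5
time: 12.6
eef_pos: [0.5119, -0.0657, 0.0345]
tcp_rot: [1.0, 0.018, -0.001, 0.0]
contact_force: [-7.0, -0.7, 10.7]
opening: 0.22
finger_force: 89.8
```

```bash

python3 -m pendant '[{"dx":0.05,"dy":0,"dz":-0.03,"twist":0},{"dx":0.1,"dy":0,"dz":-0.03,"twist":0},{"dx":0.15,"dy":0,"dz":-0.03,"twist":0},{"dx":0.15,"dy":0,"dz":-0.03,"twist":0}]'
python3 -m pendant '[{"dx":0.05,"dy":0,"dz":0,"twist":0},{"dx":0.1,"dy":0,"dz":0,"twist":0},{"dx":0.15,"dy":0,"dz":0,"twist":0},{"dx":0.15,"dy":0,"dz":0,"twist":0}]'
```

```text
time: 13.1
eef_pos: [0.5123, -0.0656, 0.0345]
tcp_rot: [1.0, 0.018, -0.002, -0.0]
contact_force: [-9.5, -0.3, 12.5]
opening: 0.222
finger_force: 90.0
time: 13.6
eef_pos: [0.5133, -0.0654, 0.0344]
tcp_rot: [1.0, 0.018, -0.003, -0.0]
contact_force: [-10.3, -0.1, 13.5]
opening: 0.216
finger_force: 90.3
```

```bash

python3 -m pendant '[{"dx":0,"dy":0,"dz":-0.1,"twist":0},{"dx":0,"dy":0,"dz":-0.1,"twist":0}]'
python3 -m pendant '[{"dx":0.05,"dy":0,"dz":-0.05,"twist":0},{"dx":0.1,"dy":0,"dz":-0.05,"twist":0},{"dx":0.15,"dy":0,"dz":-0.05,"twist":0},{"dx":0.15,"dy":0,"dz":-0.05,"twist":0}]'
```

```text
time: 13.85
eef_pos: [0.5133, -0.0654, 0.0349]
tcp_rot: [1.0, 0.018, -0.003, -0.0]
contact_force: [-8.9, -0.9, 9.4]
opening: 0.216
finger_force: 89.7
time: 14.35
eef_pos: [0.5146, -0.0651, 0.0351]
tcp_rot: [1.0, 0.018, -0.003, -0.0]
contact_force: [-7.5, 0.1, 8.4]
opening: 0.217
finger_force: 89.7
```

```bash

python3 -m pendant '[{"dx":0.05,"dy":0,"dz":0,"twist":0},{"dx":0.1,"dy":0,"dz":0,"twist":0},{"dx":0.15,"dy":0,"dz":0,"twist":0},{"dx":0.15,"dy":0,"dz":0,"twist":0}]'
python3 -m pendant '[{"dx":0.05,"dy":0,"dz":-0.03,"twist":0},{"dx":0.1,"dy":0,"dz":-0.03,"twist":0},{"dx":0.15,"dy":0,"dz":-0.03,"twist":0},{"dx":0.15,"dy":0,"dz":-0.03,"twist":0}]'
```

```text
time: 14.85
eef_pos: [0.5171, -0.065, 0.0353]
tcp_rot: [1.0, 0.018, -0.001, -0.0]
contact_force: [-3.7, 1.1, 5.6]
opening: 0.218
finger_force: 89.3
time: 15.35
eef_pos: [0.5198, -0.0653, 0.0354]
tcp_rot: [1.0, 0.017, -0.0, 0.0]
contact_force: [-2.1, -0.3, 4.2]
opening: 0.215
finger_force: 88.9
```

```bash

python3 -m pendant '[{"dx":0.05,"dy":0,"dz":0,"twist":0},{"dx":0.1,"dy":0,"dz":0,"twist":0},{"dx":0.15,"dy":0,"dz":0,"twist":0},{"dx":0.15,"dy":0,"dz":0,"twist":0}]'
python3 -m pendant '[{"dx":0.05,"dy":0,"dz":0,"twist":0},{"dx":0.1,"dy":0,"dz":0,"twist":0},{"dx":0.15,"dy":0,"dz":0,"twist":0},{"dx":0.15,"dy":0,"dz":0,"twist":0}]'
python3 -m pendant '[{"dx":0.05,"dy":0,"dz":0,"twist":0},{"dx":0.1,"dy":0,"dz":0,"twist":0},{"dx":0.15,"dy":0,"dz":0,"twist":0},{"dx":0.15,"dy":0,"dz":0,"twist":0}]'
```

```text
time: 15.85
eef_pos: [0.5213, -0.0652, 0.0354]
tcp_rot: [1.0, 0.017, 0.0, -0.0]
contact_force: [-2.3, 0.1, 3.8]
opening: 0.214
finger_force: 88.9
time: 16.35
eef_pos: [0.5228, -0.0651, 0.0354]
tcp_rot: [1.0, 0.017, 0.0, -0.0]
contact_force: [-1.5, -0.0, 2.6]
opening: 0.216
finger_force: 88.9
time: 16.85
eef_pos: [0.5232, -0.065, 0.0353]
tcp_rot: [1.0, 0.018, -0.002, -0.0]
contact_force: [-6.4, 0.3, 5.8]
opening: 0.216
finger_force: 89.2
```

Contact came back at x = 0.523, where home was expected. Now I'll raise the push to seat the clip.

```bash

python3 -m pendant '[{"dx":0.05,"dy":0,"dz":0,"twist":0},{"dx":0.1,"dy":0,"dz":-0.02,"twist":0},{"dx":0.1,"dy":0,"dz":-0.02,"twist":0}]'
python3 -m pendant '[{"dx":0.05,"dy":0,"dz":0,"twist":0},{"dx":0.1,"dy":0,"dz":-0.02,"twist":0},{"dx":0.1,"dy":0,"dz":-0.02,"twist":0}]'
```

```text
time: 17.23
eef_pos: [0.5233, -0.0649, 0.0353]
tcp_rot: [1.0, 0.018, -0.003, -0.0]
contact_force: [-8.0, -1.8, 6.8]
opening: 0.22
finger_force: 89.4
time: 17.6
eef_pos: [0.5234, -0.0649, 0.0353]
tcp_rot: [1.0, 0.018, -0.004, -0.0]
contact_force: [-11.1, -0.9, 9.1]
opening: 0.217
finger_force: 89.6
```

```bash

python3 -m pendant '[{"dx":0.05,"dy":0,"dz":0,"twist":0},{"dx":0.1,"dy":0,"dz":-0.03,"twist":0},{"dx":0.15,"dy":0,"dz":-0.05,"twist":0},{"dx":0.15,"dy":0,"dz":-0.05,"twist":0}]'
python3 -m pendant '[{"dx":0.03,"dy":0,"dz":0,"twist":0},{"dx":0.03,"dy":0,"dz":0,"twist":0},{"dx":0.03,"dy":0,"dz":0,"twist":0},{"dx":0.03,"dy":0,"dz":0,"twist":0},{"dx":0.03,"dy":0,"dz":0,"twist":0},{"dx":0.03,"dy":0,"dz":0,"twist":0}]'
```

```text
time: 18.1
eef_pos: [0.5236, -0.0648, 0.0353]
tcp_rot: [1.0, 0.018, -0.006, -0.001]
contact_force: [-14.2, -2.0, 10.7]
opening: 0.217
finger_force: 89.8
time: 18.85
eef_pos: [0.5235, -0.0648, 0.0353]
tcp_rot: [1.0, 0.018, -0.006, -0.001]
contact_force: [-13.7, -1.0, 11.7]
opening: 0.216
finger_force: 89.8
```

```bash

python3 -m pendant '[{"dx":0.04,"dy":0,"dz":0,"twist":0},{"dx":0.08,"dy":0,"dz":-0.03,"twist":0},{"dx":0.08,"dy":0,"dz":-0.03,"twist":0},{"dx":0.08,"dy":0,"dz":-0.03,"twist":0},{"dx":0.08,"dy":0,"dz":-0.03,"twist":0},{"dx":0.08,"dy":0,"dz":-0.03,"twist":0},{"dx":0.08,"dy":0,"dz":-0.03,"twist":0}]'
python3 - <<'E'
from h import *
i,P,M,K=shot("wrist"); save("w7.png",i[:250,100:460],2)
E
```

```text
time: 19.73
eef_pos: [0.5237, -0.0647, 0.0353]
tcp_rot: [1.0, 0.018, -0.007, -0.001]
contact_force: [-16.8, -2.8, 11.6]
opening: 0.213
finger_force: 89.9
```

View pics/w7.png

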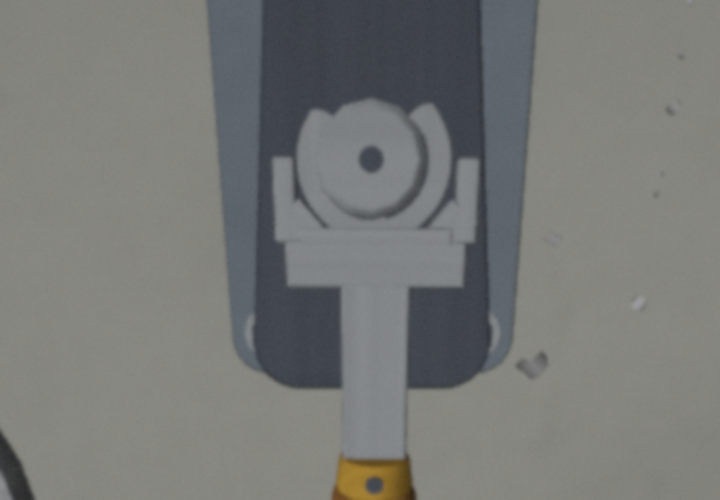

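The clip is seated concentric with the stud, and the fork is still centred on it. Next I back off, lift and return the tool.

```bash

python3 -m pendant '[{"dx":-0.3,"dy":0,"dz":0,"twist":0},{"dx":-0.7,"dy":0,"dz":0,"twist":0},{"dx":-1.3,"dy":0,"dz":0,"twist":0},{"dx":-2.5,"dy":0,"dz":-0.2,"twist":0},{"dx":-3.8,"dy":0,"dz":-1,"twist":0},{"dx":-4.5,"dy":0,"dz":-4,"twist":0},{"dx":-4.5,"dy":0,"dz":-8,"twist":0},{"dx":-4.5,"dy":0,"dz":-9,"twist":0},{"dx":-4.5,"dy":0,"dz":-9,"twist":0}]'
python3 -c "
from h import *
go(.5894,.2782,.1257,-13.55)"
```

```text
time: 20.9
eef_pos: [0.4836, -0.0664, 0.1264]
tcp_rot: [1.0, 0.017, 0.0, 0.0]
contact_force: [-0.6, 0.3, -1.3]
opening: 0.217
finger_force: 88.3
at [ 0.4836 -0.0664  0.1264] yaw 2.0 -> dx dy dz [ 11.78 -34.08   0.07] twist 15.55 dist 36.05328715247851
```

```bash

python3 -m pendant '[{"dx":1.5,"dy":-5,"dz":0,"twist":2},{"dx":3.5,"dy":-10,"dz":0,"twist":4},{"dx":5.5,"dy":-15.5,"dz":0,"twist":6},{"dx":7.5,"dy":-21,"dz":0,"twist":9},{"dx":9.5,"dy":-26,"dz":0,"twist":12},{"dx":11,"dy":-31,"dz":0,"twist":14},{"dx":12,"dy":-34.1,"dz":0,"twist":15.5},{"dx":12,"dy":-34.1,"dz":0,"twist":15.5},{"dx":12,"dy":-34.1,"dz":0,"twist":15.5},{"dx":12,"dy":-34.1,"dz":0,"twist":15.5}]'
python3 -c "
from h import *
go(.5919,.2787,.0300,-13.5)"
```

```text
time: 22.15
eef_pos: [0.5913, 0.2772, 0.1256]
tcp_rot: [0.993, -0.118, -0.001, 0.0]
contact_force: [0.3, 0.2, -1.7]
opening: 0.221
finger_force: 88.4
at [0.5913 0.2772 0.1256] yaw -13.57 -> dx dy dz [ 0.04 -0.17  9.56] twist -0.07 dist 9.559950592403242
```

```bash

python3 -m pendant '[{"dx":0,"dy":-0.15,"dz":3,"twist":0},{"dx":0,"dy":-0.15,"dz":6,"twist":0},{"dx":0,"dy":-0.15,"dz":8,"twist":0},{"dx":0,"dy":-0.15,"dz":8.8,"twist":0},{"dx":0,"dy":-0.15,"dz":9.2,"twist":0},{"dx":0,"dy":-0.15,"dz":9.4,"twist":0},{"dx":0,"dy":-0.15,"dz":9.4,"twist":0}]'
python3 -m pendant '[{"dx":0,"dy":0,"dz":0.1,"twist":0},{"dx":0,"dy":0,"dz":0.2,"twist":0},{"dx":0,"dy":0,"dz":0.2,"twist":0}]'
```

```text
time: 23.02
eef_pos: [0.5927, 0.2794, 0.0335]
tcp_rot: [0.993, -0.117, 0.0, 0.0]
contact_force: [-1.3, -5.1, 1.0]
opening: 0.219
finger_force: 88.6
time: 23.4
eef_pos: [0.5928, 0.2794, 0.0314]
tcp_rot: [0.993, -0.117, 0.001, 0.0]
contact_force: [-0.4, -6.1, 1.1]
opening: 0.216
finger_force: 88.8
```

```bash

python3 -m pendant '[{"dx":0,"dy":0.1,"dz":0,"twist":0},{"dx":0,"dy":0.2,"dz":0.05,"twist":0},{"dx":0,"dy":0.2,"dz":0.15,"twist":0},{"dx":0,"dy":0.2,"dz":0.15,"twist":0}]'
python3 -c "
from h import *
print(ctrl.get_state()['wrist_torque'])"
```

```text
time: 23.9
eef_pos: [0.592, 0.2786, 0.0297]
tcp_rot: [0.993, -0.118, 0.0, -0.001]
contact_force: [-1.3, -0.2, 2.5]
opening: 0.214
finger_force: 89.0
[ 0.0244332   0.20193727 -0.05559649]
```

```bash

python3 -m pendant '[{"dx":0,"dy":0,"dz":0,"twist":0},{"dx":0,"dy":0,"dz":0,"twist":0},{"dx":0,"dy":0,"dz":0,"twist":0},{"dx":0,"dy":0,"dz":0,"twist":0},{"dx":0,"dy":0,"dz":0,"twist":0},{"dx":0,"dy":0,"dz":0,"twist":0}]' 60
python3 -m pendant '[{"dx":0,"dy":0,"dz":-2,"twist":0},{"dx":0,"dy":0,"dz":-6,"twist":0},{"dx":0,"dy":0,"dz":-11,"twist":0},{"dx":0,"dy":0,"dz":-16,"twist":0},{"dx":0,"dy":0,"dz":-21,"twist":0},{"dx":1,"dy":0,"dz":-24.4,"twist":0},{"dx":1,"dy":0,"dz":-24.4,"twist":0},{"dx":1,"dy":0,"dz":-24.4,"twist":0}]'
python3 - <<'E'
from h import *
i,P,M,K=shot("wrist"); np.save("w8M.npy",M)
j,_,_,_=shot("side")
a=cv2.resize(i[:300,130:430],(520,520)); b=cv2.resize(j[130:270,210:350],(280,280),interpolation=2)
save("w8.png",np.hstack([a,np.vstack([b,np.zeros((240,280,3),np.uint8)])]))
E
```

```text
time: 24.65
eef_pos: [0.5918, 0.278, 0.0291]
tcp_rot: [0.993, -0.118, 0.0, -0.0]
contact_force: [-0.3, -0.4, 0.8]
opening: 0.601
finger_force: 0.0
time: 25.65
eef_pos: [0.6009, 0.2756, 0.2729]
tcp_rot: [0.993, -0.118, -0.0, 0.0]
contact_force: [0.4, -0.6, -1.4]
opening: 0.603
finger_force: 0.0
```

View pics/w8.png

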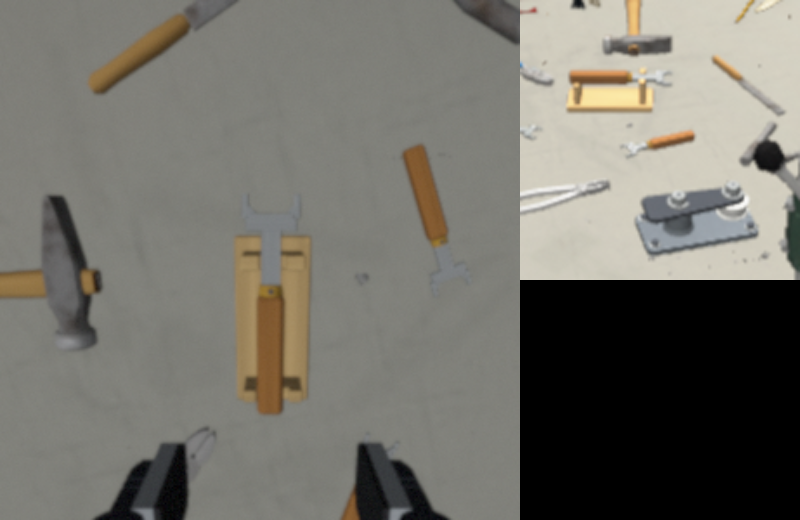

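The tool lies level in its rest as before, and the clip stays on the stud.

```bash
python3 -c "
from plant import ctrl
print(ctrl.sign_off())"
```

```text
the job is handed in; nothing more can be done
None
```

I handed the job in: the clip is snapped home and was seated with roughly 12–16 N for over a second, and the fork tool is back in its rest as I found it; `sign_off()` gave no verdict.

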